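Push the food pan home in its dock and flip the lever latch

TASK

Push the rectangular steel food pan straight back into its dock until it sits fully home against the back stop, and only then flip the dock's ball-ended lever over past centre so that it snaps into its other position and its arm bars the front of the pan. Just push with the fingertips: do not lift or tip the pan, and leave the other kitchenware where it stands.

Things in the scene. Friction and masses are not known exactly. Their poses are not given: they have to be found in the camera images.
- dock: fixed steel pan dock: base plate 262 x 250 x 10 mm (dock x -67 to 195, y -125 to 125 mm), two guide rails 36 mm high with inner faces 106 mm apart, and a back stop 115 mm high with its face at x = 176 mm. Origin: on the table, on the bay's centre line, below the front rim of the pan when home. x points into the bay (up to 0.3 rad from world x), y to the left, z up
- pan: loose open steel food pan, 176 (x) x 108 (y) x 100 mm high, about 0.4 kg; its rim, the top 5 mm, projects 4 mm beyond the walls. Origin: centre of its underside; axes as the dock's. Stands on the base plate between the rails (3 mm play each side) and starts 45 to 80 mm short of home, sticking out towards the robot. Slides with a push of a few newtons; stops dead with its rear rim on the back stop
- pan_front (a point): point at the middle of the pan's front (robot-side) rim, 98 mm above its underside: where to push, along the dock's +x
- dock_home (a point): fixed point where the pan's origin lies when the pan is home, at dock (88, 0, 10) mm
- latch_pivot (a point): fixed hinge point of the lever in a steel fork at dock (-16, 95, 60) mm, left of the bay's mouth; hinge axis along dock x. The lever also carries a bar, 75 x 10 mm, that stands up at the start and when locked lies level across the front of the pan, 7 mm ahead of its rim; while the pan is out, the bar strikes the pan and cannot lock
- latch_knob (a point): centre of the black ball, 26 mm across, on the end of the lever, 80 mm from the hinge on a 12 mm thick rod. Moves with the lever, in the upright plane along the dock's y: at the start it leans away from the pan, 45 mm to the left of the hinge, 126 mm above the table; upright it is 140 mm up; locked it leans 45 mm to the right, towards the bay
- latch (a joint): lever angle in rad: 0 = open (start, leaning left away from the pan), 0.6 = upright, the centre, 1.2 = locked. It grows as the ball is pushed towards the dock's -y. An over-centre spring resists until the centre (about 3.5 N at the ball) and from there throws the lever to the locked end by itself
- shaker: aluminium salt shaker, 44 mm across, 84 mm tall, standing on the dock's base plate on the right of the bay. Leave it alone
- sauce: clear squeeze bottle, 56 mm across, 140 mm tall, standing behind and left of the dock. Leave it alone
- bowl: steel bowl, 120 mm across, 50 mm tall, right of the dock. Leave it alone
- spoon: steel serving spoon, 240 mm long, lying in front and right of the dock (origin at the middle of its underside). Leave it alone
- cup: white cup, 70 mm across, 80 mm tall, left of the lever. Leave it alone
- jar: glass jar with steel lid, 70 mm across, 100 mm tall, far to one side. Leave it alone
- tin: plain steel tin, 74 mm across, 110 mm tall, far to the other side. Leave it alone

How it is judged (in metres and radians):
On the way, in this order (a step that is already met when the one before it is completed fails the run):
1. the pan is home against the back stop while the lever is still open (x of pan in the frame of dock between 0.084 and 0.092 m and angle between pan's own z axis and vertical below 0.04 rad and z of pan in the frame of dock below 0.014 m and value of joint latch below 0.3 rad), for 0.2 s.
2. the lever has snapped past centre into its locked position (value of joint latch above 1.12 rad), for 0.2 s.
At the end, for the whole second after the job is handed in: the pan stands flat in the dock within 4 mm of home and at rest, and the lever is in its locked position (above 1.12 rad of 1.2) (x of pan in the frame of dock between 0.084 and 0.092 m and angle between pan's own z axis and vertical below 0.04 rad and z of pan in the frame of dock below 0.014 m and linear speed of pan below 0.02 m/s and value of joint latch above 1.12 rad); the robot touches nothing.
It fails at once if the pan is lifted more than 12 mm off the base plate (z of pan in the frame of dock above 0.022 m).
It fails at once if the pan is tipped more than 0.2 rad (angle between pan's own z axis and vertical above 0.2 rad).
It fails at once if other kitchenware is moved more than 25 mm (distance of any of shaker, sauce, bowl, spoon, cup, jar, tin from where it was at the start of the episode above 0.025 m).
It fails at once if other kitchenware is knocked over (angle between any of shaker, sauce, bowl, cup, jar, tin's own z axis and vertical above 0.5 rad).
It also fails if it takes over 48 s, if anything falls off the work surface, if the arm or the gripper's body presses on something with over 40 N, if the wrist force passes 120 N, or if a joint passes its speed limit or range.

ROBOT

A 7-joint arm with a two-finger parallel gripper is mounted at the origin on the work surface. World frame = base frame: x ahead of the robot, y to its left, z up, the work surface at z = 0. Lengths are in mm, angles in rad, forces in N, time in s.
With the tool pointing down it reaches from about 400 to 850 mm from the base axis. Payload 4.4 kg.
Tool frame: the origin (TCP) lies on the centre line of the jaws, within the pads' length; the fingertips stand 11 mm ahead of it and the grasp point (between the pads) lies 8 mm behind it (ctrl.nose_length is the distance from the TCP to the fingertips, in mm); z points along the fingers, y is the line along which they close (so a half turn about z gives the same grasp; the last joint's range is limited). The gripper opens to 94 mm and grips with 3 to 60 N. Pads are 16 mm wide; open, the fingers measure 119 mm over their backs; the gripper's body (75 mm by 177 mm) begins 78 mm behind the grasp point.
Start: joints at [-1.225, 0.628, 0.038, 1.517, -0.027, 0.996, -0.02], TCP at [260.147, 595.686, 216.478] pointing down, gripper open.
Joint ranges: [-3.06, 3.06], [-0.37, 2.12], [-1.25, 1.32], [0.18, 2.47], [-1.1, 4.24], [0.23, 1.98], [-2.94, 2.94]. Speed limits (rad/s): [2.57, 2.57, 3.14, 3.14, 3.14, 3.14, 3.14].

INTERFACE

Orientations are given as a unit quaternion [w, x, y, z].
In Python, from plant import ctrl gives the robot as it stands.
- The arm moves only by the tool jog_arm, never from a script. Its argument "moves" is a list of rows, each an object with "grip": the opening, from 0 (shut) to 1 (fully open); "travel": the shift along the tool's x, y, z in m, a list of three; "twist": the turn, a rotation vector about the tool's x, y, z in degrees, a list of three. In form: [{"grip": grip, "travel": [dx, dy, dz], "twist": [rx, ry, rz]}, ...]. A call has 1 to 20 rows; each row is the pose to reach, as a shift and turn from the pose commanded when the call began, along the tool's axes at that moment; what a row does not reach only later rows make up. A row lasts 1/8 s, in which the tool goes at most 62.5 mm and 10.7 degrees, less where a joint would pass 70% of its speed; a pose out of reach is approached as far as the arm can. A call with a gripper value outside its range is refused whole. The fingers move at their own pace and stop on an object; "squeeze" is the grip in N (left out, the last holds). Time passes only in rows, so rows that repeat a pose let the fingers close. It gives the time, the measured TCP pose, the force, the opening and the grip force at its end, in the units of the state.
- ctrl.get_state(): the state, without advancing time (a new reading comes with each control period).
- ctrl.grab_frame(name): name is "side" or "top" or "wrist"; returns (picture, depth): 384x512x3 uint8, red, green, blue; 384x512 float32, mm along the optical axis (not along the pixel's ray), 0 where there is no reading.
- ctrl.get_calibration(name): a dict with "fx", "fy", "cx", "cy" (pixels), "position" and "rotation" of the camera in the world; the wrist camera has in their place "mount" (4x4, takes a point from camera to tool coordinates, whose origin is the TCP and whose axes are the flange's). Camera axes: x right, y down, z forward; pixel columns grow to the right and rows downward; lengths in mm; the calibration is good to about 2 mm. A picture is of the moment at which its call begins: read the wrist's pose just before it. get_calibration takes no time and is no camera call.
- ctrl.job_done(): hands the job in; it is judged then, once.
The state is a dict: "time": time; "qpos": joint angles; "dq": joint speeds; "tau": joint torques, N m; "ee_pos": TCP position; "eef_rot": TCP orientation; "wrist_force": force on the tool from outside, world axes, zero at the start; "ft_torque": the same for the moment, N m; "width": finger opening in mm; "grasp_force": force on a finger pad.
Only numpy, scipy, OpenCV 4.12 (cv2) and the standard library are available. Lean on these libraries where they do the work, as an engineer would, in place of code of your own. Each camera call takes 0.05 s, during which the arm holds its last target. There are 200 camera calls.

## Working session

There is one attempt and no reset: what is moved stays moved. The work goes in short steps, Python scripts to look and compute and a tool call to move; the robot and the scene stay as the last step left them, time stands still between calls to the robot, and variables do not carry over. Pictures are saved under pics/ and viewed, at most 10 in all, crops included, and the job is handed in when it is done.

Besides the shell and the picture viewer there is one more tool, called after ">>>" by a JSON object that holds its "api" and its "payload", one argument or row to a line. jog_arm: Moves the arm, as the interface text tells. Its arguments: {"type":"object","properties":{"moves":{"type":"array"},"squeeze":{"type":"number"}},"required":["moves"]}

```bash
mkdir -p pics; ls; python3 - <<'E'
from plant import ctrl
import cv2,numpy as np
s=ctrl.get_state();print(s['time'],s['ee_pos'],s['eef_rot'],ctrl.nose_length)
for n in('side','top'):
    p,d=ctrl.grab_frame(n);cv2.imwrite(f'pics/{n}0.png',p[:,:,::-1]);np.save(f'{n}0.npy',d)
    print(n,ctrl.get_calibration(n), (d>0).mean())
E
```

```text
pics
0.0 [259.86307219 595.12778856 215.58322355] [-1.72903555e-04  2.04408123e-01  9.78885338e-01 -8.86082182e-04] 11.0
side {'fx': 444.3325674323757, 'fy': 444.3325674323757, 'cx': 248.42631770317857, 'cy': 190.86699197146933, 'position': array([  18.77477262, -662.1543814 ,  838.27446149]), 'rotation': array([-0.39718766,  0.84490895, -0.32774107,  0.14476403])} 0.9961751302083334
top {'fx': 441.0714367668465, 'fy': 441.0714367668465, 'cx': 251.08437767157955, 'cy': 202.2502359555536, 'position': array([ 443.08359313,   -2.28201168, 1429.69810413]), 'rotation': array([ 0.04563709, -0.69520748,  0.71634644, -0.03809987])} 0.9959360758463541
```

View pics/top0.png

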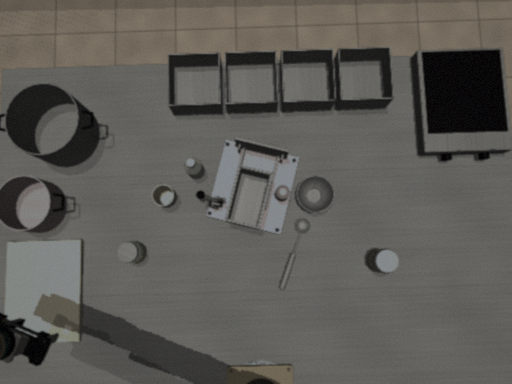

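View pics/side0.png

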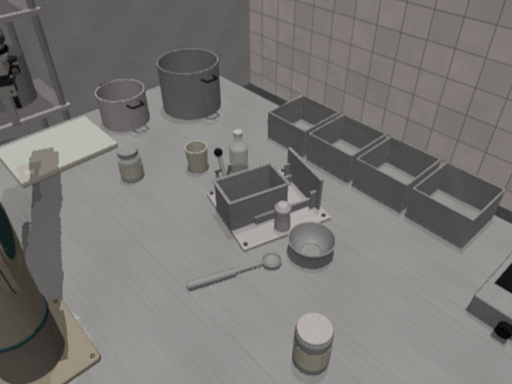

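The top view shows the dock at about (255,185), with the pan's front at about row 228 and the knob near (200,195). The side view shows the pan at (250,195) and the knob at (218,152). I'll zoom in next and turn the depth into points.

```bash
cat > h.py <<'E'
import numpy as np,cv2
from scipy.spatial.transform import Rotation as R
from plant import ctrl
def rot(q): return R.from_quat(np.roll(q,-1)).as_matrix()
def pose(n,s=None):
    c=ctrl.get_calibration(n)
    if n!='wrist': return c,rot(c['rotation']),np.array(c['position'])
    M=np.array(c['mount']);T=rot(s['eef_rot']);return c,T@M[:3,:3],T@M[:3,3]+s['ee_pos']
def cloud(d,c,Rm,t):
    v,u=np.mgrid[:d.shape[0],:d.shape[1]]
    P=np.stack([(u-c['cx'])/c['fx']*d,(v-c['cy'])/c['fy']*d,d],-1)
    return P@Rm.T+t
E
python3 - <<'E'
from h import *
d=np.load('top0.npy');c,Rm,t=pose('top');W=cloud(d,c,Rm,t)
print(np.round(Rm,3))
for n,(u,v) in dict(table=(330,150),FL=(207,216),FR=(278,232),BL=(228,142),BR=(297,157),shaker=(282,193)).items(): print(n,np.round(W[v,u]))
sub=W[130:240,180:310]
z=sub[...,2]
print(np.histogram(z,bins=np.arange(-10,160,5)))
# pan-rim band
m=(z>102)&(z<118); 
im=cv2.imread('pics/top0.png')[130:240,180:310]
big=cv2.resize(im,None,fx=4,fy=4,interpolation=cv2.INTER_CUBIC)
zz=cv2.applyColorMap(np.clip(z*1.8,0,255).astype(np.uint8),cv2.COLORMAP_JET)
sid=cv2.resize(cv2.imread('pics/side0.png')[125:255,180:345],None,fx=4,fy=4)
cv2.imwrite('pics/top_crop.png',cv2.convertScaleAbs(big,alpha=1.5));cv2.imwrite('pics/dep.png',cv2.resize(zz,None,fx=4,fy=4,interpolation=0))
for k,a in enumerate(sub[m][::1]):
    pass
P=sub[m][:,:2].astype(np.float32);print(len(P),cv2.minAreaRect(P))
E
```

```text
[[-0.029 -0.993  0.118]
 [-0.999  0.03   0.009]
 [-0.012 -0.118 -0.993]]
table [ 780. -256.   -2.]
FL [572. 154.   8.]
FR [513. -73.  12.]
BL [813.  80.  17.]
BR [ 756. -144.   12.]
shaker [628. -86.  92.]
(array([ 237, 2835, 3536, 2013, 2338,  846,  146,   78,  112,  152,   86,
         87,   66,   48,   45,   82,   66,   70,   96,  115,  133,   96,
         92,  277,  326,  116,   12,   13,   28,   56,   35,    2,    0]), array([-10,  -5,   0,   5,  10,  15,  20,  25,  30,  35,  40,  45,  50,
        55,  60,  65,  70,  75,  80,  85,  90,  95, 100, 105, 110, 115,
       120, 125, 130, 135, 140, 145, 150, 155]))
758 ((686.9129638671875, 70.14506530761719), (280.0604553222656, 269.23101806640625), 67.26313781738281)
```

View pics/dep.png

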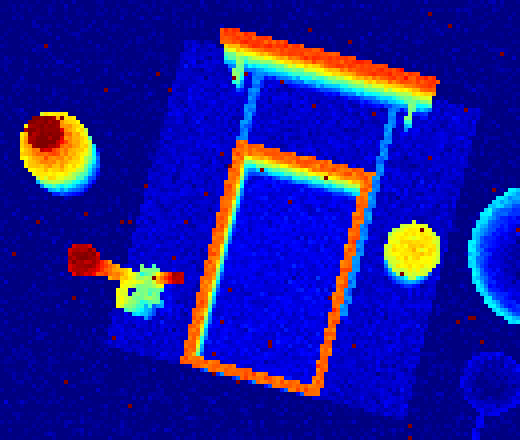

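View pics/top_crop.png

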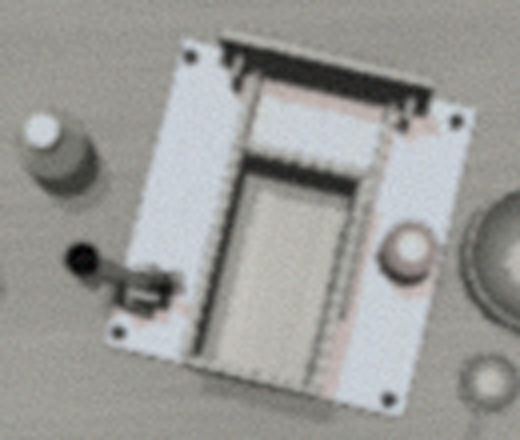

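The depth map is clean. In the crop it shows the pan rim as an orange rectangle with corners (183,362), (320,393), (373,175) and (238,143), the stop along the top, and the knob at (83,260). Next I'll fit these shapes.

```bash
cat > meas.py <<'E'
from h import *
def comp(m,seed):
    n,l=cv2.connectedComponents(m.astype(np.uint8),connectivity=8)
    v,u=seed; k=l[v-3:v+4,u-3:u+4]; k=k[k>0]; return l==np.bincount(k).argmax()
def measure(d):
    c,Rm,t=pose('top');W=cloud(d,c,Rm,t);z=W[...,2]
    box=np.zeros(d.shape,bool);box[130:240,180:310]=1
    out={}
    m=comp(box&(z>103)&(z<122),(130+220//4*1+0,180+215//4))
    out['rim']=cv2.minAreaRect(W[m][:,:2].astype(np.float32)),np.median(z[m]),m.sum()
    m=comp(box&(z>112)&(z<135),(130+15,180+80))
    out['stop']=cv2.minAreaRect(W[m][:,:2].astype(np.float32)),np.median(z[m]),m.sum()
    m=comp(box&(z>-3+8)&(z<18),(130+90,180+90)) if 0 else None
    return W,out
E
python3 - <<'E'
from meas import *
d=np.load('top0.npy');W,o=measure(d)
for k,v in o.items(): print(k,v, np.round(cv2.boxPoints(v[0])).tolist())
z=W[...,2];im=cv2.imread('pics/top0.png')
k=(im.max(-1)<45);k[:185]=0;k[206:]=0;k[:,:192]=0;k[:,212:]=0
print('knob px',k.sum(),np.argwhere(k).mean(0),W[k].mean(0),z[k].max())
# base plate white blob
g=cv2.cvtColor(im,cv2.COLOR_BGR2HSV)
# hole centres: dark dots
for (u,v) in((180+118/4,130+332/4),(180+388/4,130+399/4),(180+190/4,130+57/4),(180+456/4,130+121/4)):
    c,Rm,t=pose('top');r=Rm@[(u-c['cx'])/c['fx'],(v-c['cy'])/c['fy'],1];print('hole',np.round(t+r*(10-t[2])/r[2],1))
# same for side knob (dark)
s=cv2.imread('pics/side0.png');k=(s.max(-1)<45);k[:140]=0;k[166:]=0;k[:,:205]=0;k[:,232:]=0
ds=np.load('side0.npy');Ws=cloud(ds,*pose('side'));print('side knob',k.sum(),np.argwhere(k).mean(0),Ws[k].mean(0))
zs=Ws[...,2];b=np.zeros_like(k);b[125:255,180:345]=1
m=b&(zs>101)&(zs<116)&(Ws[...,0]>520)&(Ws[...,0]<735);n,l,st,ct=cv2.connectedComponentsWithStats(m.astype(np.uint8));
i=1+st[1:,4].argmax();print('side rim',st[i],cv2.minAreaRect(Ws[l==i][:,:2].astype(np.float32)),np.median(zs[l==i]))
for p in cv2.boxPoints(cv2.minAreaRect(Ws[l==i][:,:2].astype(np.float32))):print(p)
E
```

```text
rim (((618.9094848632812, 15.36065673828125), (107.82367706298828, 176.345703125), 74.56195068359375), np.float64(109.96801679659916), np.int64(483)) [[520.0, -13.0], [690.0, -60.0], [718.0, 44.0], [548.0, 91.0]]
stop (((777.4527587890625, -27.4923095703125), (166.79690551757812, 10.833044052124023), 74.71746063232422), np.float64(115.48812032312537), np.int64(164)) [[750.0, -107.0], [761.0, -109.0], [805.0, 52.0], [794.0, 54.0]]
knob px 65 [195.96923077 202.01538462] [618.83417411 152.74211433 146.06422796] 1429.6981041317613
hole [581.4 145.9  10. ]
hole [520.7 -70.3  10. ]
hole [807.1  82.5  10. ]
hole [ 746.5 -134.1   10. ]
side knob 40 [151.925 217.8  ] [608.39307683 132.97563059 150.04168126]
side rim [212 162  78  44 665] ((621.716552734375, 15.549568176269531), (112.96861267089844, 178.38558959960938), 74.3811264038086) 109.43910649092766
[520.6097   -14.834988]
[692.40814  -62.863003]
[722.8234    45.934124]
[551.02496  93.96214]
```

Measured values:
- **Yaw:** about -0.27 rad.
- **Pan:** its front rim is at (535, 39), rim height 110 mm, with about 70 mm to go.
- **Dock origin:** about (602, 21).

The plate holes, the stop and the rim all agree, and the sizes match the text. The next move goes above a point in front of the pan, with the fingers shut and aligned with the dock.

>>> {"api": "jog_arm", "payload": {
  "moves": [
    {"grip": 0, "travel": [-0.11, -0.1, 0], "twist": [0, 0, -8]},
    {"grip": 0, "travel": [-0.22, -0.2, 0], "twist": [0, 0, -8]},
    {"grip": 0, "travel": [-0.33, -0.3, 0], "twist": [0, 0, -8]},
    {"grip": 0, "travel": [-0.44, -0.403, 0], "twist": [0, 0, -8]},
    {"grip": 0, "travel": [-0.44, -0.403, 0], "twist": [0, 0, -8]},
    {"grip": 0, "travel": [-0.44, -0.403, 0], "twist": [0, 0, -8]},
    {"grip": 0, "travel": [-0.44, -0.403, 0], "twist": [0, 0, -8]},
    {"grip": 0, "travel": [-0.44, -0.403, 0], "twist": [0, 0, -8]},
    {"grip": 0, "travel": [-0.44, -0.403, 0], "twist": [0, 0, -8]},
    {"grip": 0, "travel": [-0.44, -0.403, 0], "twist": [0, 0, -8]},
    {"grip": 0, "travel": [-0.44, -0.403, 0], "twist": [0, 0, -8]},
    {"grip": 0, "travel": [-0.44, -0.403, 0], "twist": [0, 0, -8]},
    {"grip": 0, "travel": [-0.44, -0.403, 0], "twist": [0, 0, -8]},
    {"grip": 0, "travel": [-0.44, -0.403, 0], "twist": [0, 0, -8]}
  ]
}}

```text
time: 1.85
ee_pos: [501.7, 51.5, 216.5]
eef_rot: [-0.0, 0.135, 0.991, 0.0]
wrist_force: [0.3, -0.9, -0.5]
width: 0.5
grasp_force: 0.0
```

>>> {"api": "jog_arm", "payload": {
  "moves": [
    {"grip": 0, "travel": [0, -0.002, 0.05], "twist": [0, 0, 0]},
    {"grip": 0, "travel": [0, -0.002, 0.11], "twist": [0, 0, 0]},
    {"grip": 0, "travel": [0, -0.002, 0.11], "twist": [0, 0, 0]},
    {"grip": 0, "travel": [-0.01, -0.002, 0.11], "twist": [0, 0, 0]},
    {"grip": 0, "travel": [-0.016, -0.002, 0.11], "twist": [0, 0, 0]},
    {"grip": 0, "travel": [-0.022, -0.002, 0.11], "twist": [0, 0, 0]},
    {"grip": 0, "travel": [-0.028, -0.002, 0.11], "twist": [0, 0, 0]},
    {"grip": 0, "travel": [-0.034, -0.002, 0.11], "twist": [0, 0, 0]},
    {"grip": 0, "travel": [-0.04, -0.002, 0.11], "twist": [0, 0, 0]},
    {"grip": 0, "travel": [-0.046, -0.002, 0.11], "twist": [0, 0, 0]},
    {"grip": 0, "travel": [-0.052, -0.002, 0.11], "twist": [0, 0, 0]},
    {"grip": 0, "travel": [-0.058, -0.002, 0.11], "twist": [0, 0, 0]},
    {"grip": 0, "travel": [-0.064, -0.002, 0.11], "twist": [0, 0, 0]},
    {"grip": 0, "travel": [-0.07, -0.002, 0.11], "twist": [0, 0, 0]},
    {"grip": 0, "travel": [-0.076, -0.002, 0.11], "twist": [0, 0, 0]},
    {"grip": 0, "travel": [-0.08, -0.002, 0.11], "twist": [0, 0, 0]}
  ]
}}

```text
time: 3.85
ee_pos: [579.0, 26.7, 106.4]
eef_rot: [0.0, 0.136, 0.991, -0.0]
wrist_force: [-1.9, -0.0, 0.3]
width: 0.7
grasp_force: 1.0
```

```bash
python3 - <<'E'
from meas import *
p,d=ctrl.grab_frame('top');cv2.imwrite('pics/top1.png',p[:,:,::-1]);np.save('top1.npy',d)
W=cloud(d,*pose('top'));z=W[...,2];o=np.array([602.3,21.5]);e=np.array([np.cos(.27),-np.sin(.27)]);f=np.array([-e[1],e[0]])
q=(W[...,:2]-o);X=q@e;Y=q@f
# rear rim outer edge by side/top: points z 104..116 in Y +-40
m=(z>104)&(z<116)&(abs(Y)<35)&(X>60)&(X<168);print('rear rim X',m.sum(),np.percentile(X[m],[2,50,98]))
m=(z>104)&(z<122)&(abs(Y)<60)&(X>170)&(X<200);print('stop X',np.percentile(X[m],[2,50,98]))
m=(z>120)&(z<150)&(Y>110)&(Y<165)&(X>-45)&(X<15);print('knob',m.sum(),X[m].mean(),Y[m].mean(),np.percentile(z[m],[50,95]))
s=ctrl.get_state();print(s['wrist_force'],(s['ee_pos'][:2]-o)@e,(s['ee_pos'][:2]-o)@f,s['time'])
E
```

```text
rear rim X 67 [152.269521   156.55031978 161.41702229]
stop X [176.46485865 180.50133697 187.23049754]
knob 58 -14.946911189854635 138.40789048247524 [135.36492771 141.74393407]
[-0.31670482 -0.30794155 -0.97585868] -23.24823575857606 -1.2708144687433354 3.9
```

The pan is sliding with a light force and its rear rim is about 15 mm short of the stop. I'll go on gently until it touches.

>>> {"api": "jog_arm", "payload": {
  "moves": [
    {"grip": 0, "travel": [-0.004, 0.001, 0], "twist": [0, 0, 0]},
    {"grip": 0, "travel": [-0.008, 0.001, 0], "twist": [0, 0, 0]},
    {"grip": 0, "travel": [-0.011, 0.001, 0], "twist": [0, 0, 0]},
    {"grip": 0, "travel": [-0.013, 0.001, 0], "twist": [0, 0, 0]},
    {"grip": 0, "travel": [-0.014, 0.001, 0], "twist": [0, 0, 0]},
    {"grip": 0, "travel": [-0.014, 0.001, 0], "twist": [0, 0, 0]}
  ]
}}

```text
time: 4.65
ee_pos: [592.5, 24.0, 106.4]
eef_rot: [0.0, 0.136, 0.991, 0.0]
wrist_force: [-2.0, 0.8, -1.0]
width: 0.4
grasp_force: 0.5
```

>>> {"api": "jog_arm", "payload": {
  "moves": [
    {"grip": 0, "travel": [-0.001, 0, 0], "twist": [0, 0, 0]},
    {"grip": 0, "travel": [-0.002, 0, 0], "twist": [0, 0, 0]},
    {"grip": 0, "travel": [-0.002, 0, 0], "twist": [0, 0, 0]}
  ]
}}

```text
time: 5.03
ee_pos: [594.4, 23.4, 106.4]
eef_rot: [0.0, 0.136, 0.991, 0.0]
wrist_force: [-1.5, 0.8, -0.3]
width: 0.2
grasp_force: 0.6
```

>>> {"api": "jog_arm", "payload": {
  "moves": [
    {"grip": 0, "travel": [-0.001, 0, 0], "twist": [0, 0, 0]},
    {"grip": 0, "travel": [-0.002, 0, 0], "twist": [0, 0, 0]},
    {"grip": 0, "travel": [-0.002, 0, 0], "twist": [0, 0, 0]}
  ]
}}

```text
time: 5.4
ee_pos: [594.9, 23.3, 106.4]
eef_rot: [-0.001, 0.136, 0.991, 0.0]
wrist_force: [-5.5, 0.8, 2.1]
width: 0.5
grasp_force: 2.5
```

Only 0.5 mm of a 2 mm step was taken up and the force rose, so contact with the stop is likely. A small confirming push comes next.

>>> {"api": "jog_arm", "payload": {
  "moves": [
    {"grip": 0, "travel": [-0.001, 0, 0], "twist": [0, 0, 0]},
    {"grip": 0, "travel": [-0.002, 0, 0], "twist": [0, 0, 0]},
    {"grip": 0, "travel": [-0.002, 0, 0], "twist": [0, 0, 0]}
  ]
}}

```text
time: 5.78
ee_pos: [594.9, 23.3, 106.4]
eef_rot: [-0.003, 0.135, 0.991, 0.0]
wrist_force: [-7.5, 2.0, 5.9]
width: 0.7
grasp_force: 4.3
```

```bash
python3 - <<'E'
from meas import *
W=0
for i in range(3):
    p,d=ctrl.grab_frame('top');W=W+cloud(d,*pose('top'))/3
cv2.imwrite('pics/top2.png',p[:,:,::-1])
z=W[...,2];o=np.array([602.3,21.5]);e=np.array([np.cos(.27),-np.sin(.27)]);f=np.array([-e[1],e[0]])
q=(W[...,:2]-o);X=q@e;Y=q@f
m=(z>104)&(z<122)&(abs(Y)<35)&(X>140)&(X<200);print('rear rim+stop X',m.sum(),np.histogram(X[m],bins=np.arange(150,195,3)))
m=(z>104)&(z<116)&(abs(Y)<48)&(abs(Y)>20)&(X>-30)&(X<60);print('front rim X',m.sum(),np.percentile(X[m],[2,50,98]))
m=(z>50)&(z<150)&(Y>110)&(Y<165)&(X>-45)&(X<15);print('knob',m.sum(),X[m].mean(),Y[m].mean(),np.percentile(z[m],[50,95]))
s=ctrl.get_state();print(s['wrist_force'],(s['ee_pos'][:2]-o)@e,(s['ee_pos'][:2]-o)@f,s['time'])
cv2.imwrite('pics/c2.png',cv2.resize(p[130:240,180:310,::-1],None,fx=4,fy=4))
E
```

```text
rear rim+stop X 145 (array([ 0,  0,  0,  0,  0,  0, 17, 26, 23, 27, 24, 20,  8,  0]), array([150, 153, 156, 159, 162, 165, 168, 171, 174, 177, 180, 183, 186,
       189, 192]))
front rim X 4 [36.39828726 47.02007284 57.73262214]
knob 94 -15.925729214150554 130.6461076584631 [131.4747307  138.96484804]
[-8.40745878  1.69247081  5.88711708] -7.554104587746855 -0.22081194020906447 5.925
```

View pics/c2.png

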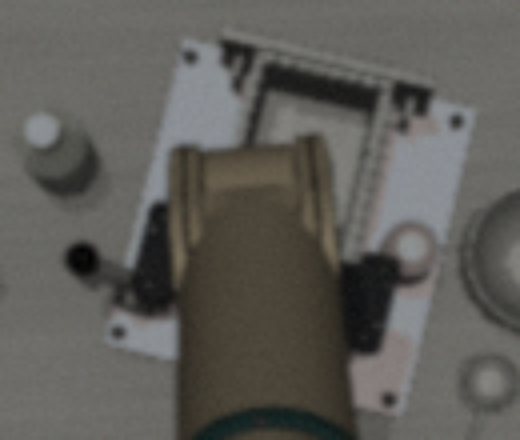

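The pan is home: the rear rim runs right up to the stop, the tool reads x ≈ -7.5 mm where I expected -8, and the knob is still open at crop (83,260). Now I back off, lift, and move to the left of the ball.

>>> {"api": "jog_arm", "payload": {
  "moves": [
    {"grip": 0, "travel": [0.02, 0, 0], "twist": [0, 0, 0]},
    {"grip": 0, "travel": [0.04, 0, 0], "twist": [0, 0, 0]},
    {"grip": 0, "travel": [0.04, 0, -0.06], "twist": [0, 0, 0]},
    {"grip": 0, "travel": [0.04, 0, -0.12], "twist": [0, 0, 0]},
    {"grip": 0, "travel": [0.04, 0, -0.12], "twist": [0, 0, 0]},
    {"grip": 0, "travel": [0.02, 0.06, -0.12], "twist": [0, 0, 0]},
    {"grip": 0, "travel": [0.013, 0.12, -0.12], "twist": [0, 0, 0]},
    {"grip": 0, "travel": [0.013, 0.19, -0.12], "twist": [0, 0, 0]},
    {"grip": 0, "travel": [0.013, 0.19, -0.12], "twist": [0, 0, 0]},
    {"grip": 0, "travel": [0.013, 0.19, -0.12], "twist": [0, 0, 0]},
    {"grip": 0, "travel": [0.013, 0.19, -0.12], "twist": [0, 0, 0]}
  ]
}}

```text
time: 7.3
ee_pos: [636.8, 206.3, 226.2]
eef_rot: [0.0, 0.137, 0.991, -0.001]
wrist_force: [0.2, 0.1, -0.0]
width: 0.5
grasp_force: 0.0
```

```bash
python3 - <<'E'
from meas import *
W=0
for i in range(3):
    p,d=ctrl.grab_frame('top');W=W+cloud(d,*pose('top'))/3
z=W[...,2];o=np.array([602.3,21.5]);e=np.array([np.cos(.27),-np.sin(.27)]);f=np.array([-e[1],e[0]])
q=(W[...,:2]-o);X=q@e;Y=q@f
m=(z>104)&(z<116)&(abs(Y)<35)&(X>-30)&(X<100);print('front rim X',m.sum(),np.percentile(X[m],[2,50,98]))
for n in('side',):
    p,d=ctrl.grab_frame(n);V=cloud(d,*pose(n));a=V[...,:2]-o;XX=a@e;YY=a@f
    m=(V[...,2]>104)&(V[...,2]<116)&(abs(YY)<35)&(XX>-30)&(XX<30);print('side front rim',np.percentile(XX[m],[2,50,98]))
    k=(p.max(-1)<45);k[:140]=0;k[166:]=0;k[:,:205]=0;k[:,232:]=0;print('knob side px',k.sum(),np.argwhere(k).mean(0))
s=ctrl.get_state();print(s['wrist_force'],(s['ee_pos'][:2]-o)@e,(s['ee_pos'][:2]-o)@f,s['ee_pos'],s['time'])
cv2.imwrite('pics/s3.png',cv2.resize(p[80:260,120:345,::-1],None,fx=3,fy=3))
E
```

```text
front rim X 59 [1.32769952 4.96205189 9.03929399]
side front rim [ 3.07945215  5.87789502 12.35037573]
knob side px 41 [152.         217.85365854]
[1.02184828 0.84496816 0.19577596] -16.247829289966255 188.3436985220305 [636.8780003  207.353982   226.78499671] 7.5
```

View pics/s3.png

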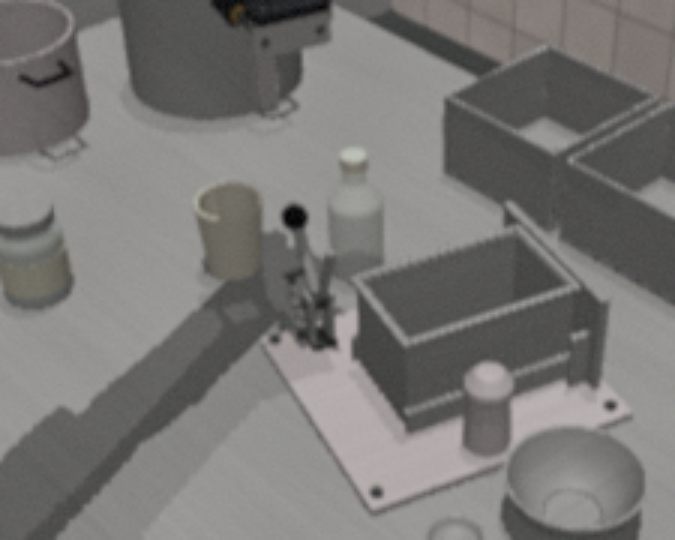

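The side view shows the pan against the stop and the lever still open, with the ball at crop (295,216). The tool sits 48 mm left of the ball and level with it in x. I'll lower it and sweep towards -y.

>>> {"api": "jog_arm", "payload": {
  "moves": [
    {"grip": 0, "travel": [0, 0, 0.05], "twist": [0, 0, 0]},
    {"grip": 0, "travel": [0, 0, 0.097], "twist": [0, 0, 0]},
    {"grip": 0, "travel": [0, 0, 0.097], "twist": [0, 0, 0]},
    {"grip": 0, "travel": [0, -0.012, 0.097], "twist": [0, 0, 0]},
    {"grip": 0, "travel": [0, -0.02, 0.097], "twist": [0, 0, 0]},
    {"grip": 0, "travel": [0, -0.028, 0.097], "twist": [0, 0, 0]},
    {"grip": 0, "travel": [0, -0.036, 0.097], "twist": [0, 0, 0]},
    {"grip": 0, "travel": [0, -0.044, 0.097], "twist": [0, 0, 0]},
    {"grip": 0, "travel": [0, -0.052, 0.097], "twist": [0, 0, 0]},
    {"grip": 0, "travel": [0, -0.06, 0.097], "twist": [0, 0, 0]},
    {"grip": 0, "travel": [0, -0.068, 0.097], "twist": [0, 0, 0]},
    {"grip": 0, "travel": [0, -0.076, 0.097], "twist": [0, 0, 0]},
    {"grip": 0, "travel": [0, -0.084, 0.097], "twist": [0, 0, 0]},
    {"grip": 0, "travel": [0, -0.092, 0.097], "twist": [0, 0, 0]},
    {"grip": 0, "travel": [0, -0.092, 0.097], "twist": [0, 0, 0]},
    {"grip": 0, "travel": [0, -0.08, 0.097], "twist": [0, 0, 0]},
    {"grip": 0, "travel": [0, -0.08, 0.05], "twist": [0, 0, 0]},
    {"grip": 0, "travel": [0, -0.06, 0], "twist": [0, 0, 0]},
    {"grip": 0, "travel": [0, 0, 0], "twist": [0, 0, 0]},
    {"grip": 0, "travel": [0, 0, 0], "twist": [0, 0, 0]}
  ]
}}

```text
time: 10.0
ee_pos: [636.2, 217.8, 226.6]
eef_rot: [-0.0, 0.131, 0.991, 0.003]
wrist_force: [-0.6, -0.7, -0.6]
width: 0.5
grasp_force: 0.0
```

```bash
python3 - <<'E'
from meas import *
o=np.array([602.3,21.5]);e=np.array([np.cos(.27),-np.sin(.27)]);f=np.array([-e[1],e[0]])
for n in('top','side'):
    p,d=ctrl.grab_frame(n);V=cloud(d,*pose(n));a=V[...,:2]-o;X=a@e;Y=a@f
    m=(V[...,2]>104)&(V[...,2]<116)&(Y<0)&(Y>-35)&(X>-10)&(X<30);print(n,'front rim',np.percentile(X[m],[2,50,98]))
    k=(V[...,2]>118)&(V[...,2]<150)&(X>-40)&(X<0)&(Y>20)&(Y<170);print('knob',k.sum(),X[k].mean(),Y[k].mean(),V[k][:,2].mean())
cv2.imwrite('pics/s4.png',cv2.resize(p[80:260,120:345,::-1],None,fx=3,fy=3))
s=ctrl.get_state();print(s['wrist_force'],s['time'],s['ee_pos'])
E
```

```text
top front rim [1.24853544 4.96495859 8.82319923]
knob 60 -15.217641530297504 48.90518024726909 134.77262703822464
side front rim [ 3.01053954  6.25357318 12.89371286]
knob 72 -14.637661948503087 44.47332879598386 132.199953377935
[-0.03315445 -1.03093246 -0.64351436] 10.1 [636.04612648 210.63155872 225.67753145]
```

View pics/s4.png

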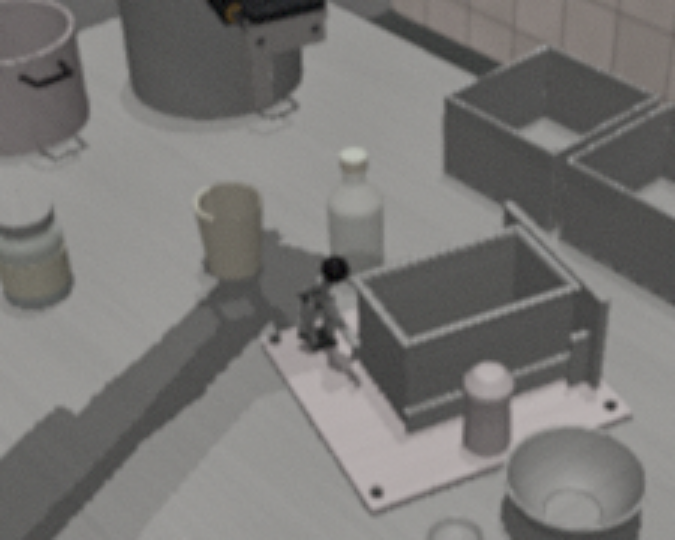

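The ball is now at dock y ≈ 47 mm, against 50 mm expected when locked (crop (335,268)). The bar lies across the pan's front, the pan hasn't moved, and the robot is touching nothing.

```bash
python3 -c "
from plant import ctrl
print(ctrl.job_done())"
```

```text
the job is handed in; nothing more can be done
None
```

The pan was pushed home against the back stop, the lever was then snapped over into its locked position, and the job is handed in; no verdict came back.

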